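# Feed a sample tray past the one-way catch

### The job

Pick up the small white tray, set it down lengthwise in the open front end of the aluminium feed guide, and slide it along under the hood until the sprung catch clicks in behind it. Then tug it back lightly, with about 10 N, to feel that the catch holds, and let go, leaving it latched. Do not force it against the stop or the catch (stay under 15 N): stop pushing as soon as it clicks or meets the stop. Leave the other things alone.

Things in the scene. Friction and masses are not known exactly. Their poses are not given: they have to be found in the camera images.
- small_tray: Small white open tray, rigid, loose, outside 48 mm (its own x) by 86 mm (its own y) by 40 mm high, walls 2 mm, 0.08 to 0.17 kg. Origin: centre of its underside, z up. Can be taken from above across its 48 mm width. The two ends are alike, so either may lead. It goes into the guide with its long y axis along the guide's x.
- guide: Bare aluminium feed guide, fixed: floor plate 261 x 110 mm, 3 mm thick (own x -133 to +128 mm, y -50 to +60 mm), two rails up to 12 mm above the table, 53 mm apart inside (y = +-26.5 mm), flared at the front. Origin: table level, centre line; x = feed direction, z up. Tray slides on the plate, so its origin runs 3 mm above the guide's (1 or 2 mm of air under it does no harm). Keep fingertips over 18 mm above the table.
- lane_start (a point): Point on the guide's floor plate (top, centre line, x = -85 mm of the guide): set the tray down with its underside's centre about here (from 8 mm before to 10 mm beyond is good), long y axis along the guide's x. Axes as the guide's. The catch's sloping arm begins to be met at a tray centre of x = -64 mm + d.
- block_mid (a point): Point fixed on the guide's floor plate (top, centre line, x = +43 mm of the guide): where the latched tray's centre lies if d = 0. The latch block (catch, hood, end stop) is clamped with an UNMEASURED setting d = -12 to +12 mm along x. Tray centre beyond this point: click at d + 3 mm, rubber stop at d + 6 mm, held by the catch at d + 0. Stop and catch both yield 1 mm per 6 N. So the push and the tug must be felt.
- hood_mid (a point): Middle of the hood's underside if d = 0 (fixed point of the guide, x = 90 mm, 50 mm above the table). The hood, 40 mm along x, 62 mm wide, top 54 mm above the table, covers the lane before the end stop (two black rubber pads, face at x = 92 mm + d); the tray's leading 16 mm ends up under it. On the left the block has a low foot bar and hinge pin, y = 33 to 50 mm, up to 15 mm high.
- catch (a joint): Sprung one-way pawl: dark steel arm 45 mm long, 4 to 12 mm above the table, upright pin left of the guide at x = -40 mm + d. Angle in rad: 0 = sprung into the lane (its tip face at x = 0 + d, poking in to y = 15 mm); rises to about 0.22 while the tray's long side slides past, over about 100 mm of travel; costs 3 to 9 N of push; snaps back to 0 behind the tray's rear end and blocks its return.
- plunger (a joint): Small black sprung plunger in the end stop, on the centre line 22 mm above the table, pushed in by the tray's leading end; m, 0 = out. First touched 10 mm before the latched position; reads about 0.010 when the tray rests back against the catch, 0.013 at the click, 0.016 at the rubber stop, 0.008 when the tray is tugged back with 10 N. Its own spring gives only 1 to 3 N.
- marker_black: White and black marker pen, 14 x 135 x 15 mm, loose bystander lying between guide and tray; origin under its centre.
- timer: White bench timer, 70 x 62 x 21 mm, loose bystander; origin under its centre. Just behind it stands a fixed tall open equipment frame (front left upright near world x = 0.66 m, y = -0.02 m, reaching to the right, 0.33 m high): keep the wrist and gripper short of it.
- bottle_a: Clear bottle with a screw cap, 88 mm wide, 182 mm high, loose bystander; origin under its centre.
- syringe: Syringe, 25 x 120 x 26 mm, loose bystander left of the guide; origin under its centre.
- petri_2: Petri dish, 90 mm wide, 16 mm high, loose bystander; origin under its centre.

How it is judged:
On the way, in this order (a step that is already met when the one before it is completed fails the run):
1. the tray stands down in the open front end of the guide, before the catch (z of small_tray in the frame of guide below 0.009 m and y of small_tray in the frame of guide between -0.007 and 0.007 m and angle between small_tray's own z axis and vertical below 0.1 rad and x of small_tray in the frame of guide between -0.13 and -0.065 m and value of joint catch below 0.07 rad), for 0.1 s.
2. the tray has been slid past the catch, which has clicked in behind it (z of small_tray in the frame of guide below 0.009 m and y of small_tray in the frame of guide between -0.007 and 0.007 m and angle between small_tray's own z axis and vertical below 0.1 rad and value of joint catch below 0.07 rad and value of joint plunger above 0.004 m), for 0.1 s.
3. the tray is tugged back against the catch with 6 N or more (z of small_tray in the frame of guide below 0.009 m and y of small_tray in the frame of guide between -0.007 and 0.007 m and angle between small_tray's own z axis and vertical below 0.1 rad and value of joint catch below 0.07 rad and value of joint plunger between 0.0025 and 0.0108 m and contact force between small_tray and guide above 6 N), for 0.1 s.
At the end, for the whole second after the job is handed in: The tray lies flat in the guide (within 7 mm of its centre line, under 9 mm above the table, tilted under 0.1 rad), at rest, latched: the catch has sprung back (under 0.07 rad) behind it and the plunger is pushed in by more than 3 mm (z of small_tray in the frame of guide below 0.009 m and y of small_tray in the frame of guide between -0.007 and 0.007 m and angle between small_tray's own z axis and vertical below 0.1 rad and value of joint catch below 0.07 rad and value of joint plunger above 0.003 m and linear speed of small_tray below 0.01 m/s); the robot touches nothing.
It fails at once if the tray is forced against the end stop or the catch with more than 18 N once the catch has clicked (contact force between small_tray and guide above 18 N and value of joint plunger above 0.001 m and value of joint catch below 0.07 rad).
It fails at once if the tray is pressed against any part of the guide with more than 40 N (contact force between small_tray and guide above 40 N).
It fails at once if a bystander (marker, timer, bottle, syringe, petri dish) is moved more than 30 mm (distance of any of marker_black, timer, bottle_a, syringe, petri_2 from where it was at the start of the episode above 0.03 m).
It also fails if it takes over 70 s, if anything falls off the work surface, if the arm or the gripper's body presses on something with over 40 N, if the wrist force passes 120 N, or if a joint passes its speed limit or range.

### The arm

A 6-joint arm with a two-finger parallel gripper is mounted at the origin on a cart in front of the work surface, level with it; the furniture and walls round the work are solid. World frame = base frame: x ahead of the robot, y to its left, z up, the work surface at z = 0. Lengths are in m, angles in rad, forces in N, time in s.
With the tool pointing down it reaches from about 0.35 to 0.775 m from the base axis. Payload 7.3 kg.
Tool frame: the origin (TCP) lies at the very end of the fingers, on their centre line; the grasp point (between the pads) lies 19 mm behind it (robot.hold_point_z is the distance from the TCP to the grasp point, in m); z points along the fingers, y is the direction in which the jaws open and shut (so a half turn about z gives the same grasp; the last joint's range is limited). The gripper opens to 92 mm and grips with 3 to 60 N. Pads are 19 mm wide; open, the fingers measure 130 mm over their backs; the gripper's body (75 mm by 190 mm) begins 47 mm behind the grasp point.
Start: joints at [-1.402, 0.342, 1.524, -0, 1.275, -0.146], TCP at [0.163, -0.499, 0.227] pointing down, gripper open.
Joint ranges: [-2.53, 2.53], [-0.77, 2.02], [0.04, 2.7], [-1, 4.14], [0.28, 2.66], [-3.11, 3.11]. Speed limits (rad/s): [2.57, 2.57, 3.14, 3.14, 3.14, 3.14].

### API

Orientations are given as [roll, pitch, yaw] about the fixed x, y, z axes, in that order (R = Rz(yaw) Ry(pitch) Rx(roll)).
In Python, from cell import monitor, viewer, robot gives the robot as it stands.
- The arm moves only by the tool move_arm, never from a script. Its argument "deltas" is a list of rows, each an object of numbers: "x", "y", "z": the shift along the tool's x, y, z in m; "wx", "wy", "wz": the turn, a rotation vector about the tool's x, y, z in degrees; "hand": the opening, from 0 (shut) to 1 (fully open). In form: [{"x": .., "y": .., "z": .., "wx": .., "wy": .., "wz": .., "hand": ..}, ...]. A call has 1 to 8 rows; each row is the pose to reach, as a shift and turn from the pose commanded when the call began, along the tool's axes at that moment; what a row does not reach only later rows make up. A row lasts 1/8 s, in which the tool goes at most 62.5 mm and 10.7 degrees, less where a joint would pass 70% of its speed; a pose out of reach is approached as far as the arm can. A call with a gripper value outside its range is refused whole. The fingers move at their own pace and stop on an object; "grip_force" is the grip in N (left out, the last holds). Time passes only in rows, so rows that repeat a pose let the fingers close. It gives the time, the measured TCP pose, the force and the opening at its end, in the units of the state.
- monitor.observe(): the state, without advancing time (a new reading comes with each control period).
- viewer.read_camera(name): name is "scene" or "side" or "wrist"; returns the picture (400x640x3 uint8, red, green, blue); there is no depth.
- viewer.camera_params(name): a dict with "camera_matrix" (3x3 intrinsics, pixels), "R" (3x3) and "t" (3): a world point X has camera coordinates R X + t. Camera axes: x right, y down, z forward; pixel columns grow to the right and rows downward; lengths in m; the calibration is good to about 2 mm. A picture is of the moment at which its call begins: read the wrist's pose just before it. camera_params takes no time and is no camera call; for the wrist camera it gives the pose at the moment of the call.
- robot.hand_in(): hands the job in, once; it reports no verdict.
The state is a dict: "time": time; "qpos": joint angles; "qvel": joint speeds; "joint_efforts": joint torques, N m; "tool_pos": TCP position; "tool_rot": TCP orientation; "contact_force": force on the tool from outside, world axes, zero at the start; "torque": the same for the moment, N m; "opening": finger opening in m.
Only numpy, scipy, OpenCV 4.12 (cv2) and the standard library are available. Lean on these libraries where they do the work, as an engineer would, in place of code of your own. Each camera call takes 0.05 s, during which the arm holds its last target. There are 200 camera calls.

## Working session

There is one attempt and no reset: what is moved stays moved. The work goes in short steps, Python scripts to look and compute and a tool call to move; the robot and the scene stay as the last step left them, time stands still between calls to the robot, and variables do not carry over. Pictures are saved under pics/ and viewed, about 8 in all and at most 12, crops included, and the job is handed in when it is done.

Besides the shell and the picture viewer there is one more tool, called after "Emit:" in YAML: its name, and indented under it one key for each argument. move_arm: Moves the arm, as the interface text tells. Its arguments: {"type":"object","properties":{"deltas":{"type":"array","items":{"type":"object","properties":{"x":{"type":"number"},"y":{"type":"number"},"z":{"type":"number"},"wx":{"type":"number"},"wy":{"type":"number"},"wz":{"type":"number"},"hand":{"type":"number"}}}},"grip_force":{"type":"number"}},"required":["deltas"]}

```bash
mkdir -p pics; ls; cat > h.py <<'E'
import numpy as np, cv2
from cell import monitor, viewer, robot
from scipy.spatial.transform import Rotation as Ro
def shot(n,f):
    p=viewer.camera_params(n); im=viewer.read_camera(n)[:,:,::-1].copy(); cv2.imwrite('pics/'+f,im); np.savez('pics/'+f+'.npz',K=p['camera_matrix'],R=p['R'],t=p['t']); return im,p
def load(f):
    return cv2.imread('pics/'+f),dict((('camera_matrix' if k=='K' else k),v) for k,v in np.load('pics/'+f+'.npz').items())
def ray(p,uv,z):
    K,R,t=[np.array(p[k]) for k in('camera_matrix','R','t')]
    d=R.T@np.linalg.solve(K,[uv[0],uv[1],1.]); c=-R.T@t
    return c+d*(z-c[2])/d[2]
def proj(p,X):
    K,R,t=[np.array(p[k]) for k in('camera_matrix','R','t')]
    q=K@(R@np.array(X)+t); return q[:2]/q[2]
def toolshift(X):
    s=monitor.observe(); R=Ro.from_euler('xyz',s['tool_rot']).as_matrix()
    return R.T@(np.array(X)-s['tool_pos'])
E
python3 - <<'E'
from h import *
for n in('scene','side'):
    im,p=shot(n,n+'0.png'); print(n,-np.array(p['R']).T@p['t'])
s=monitor.observe();print(s['tool_pos'],s['tool_rot'],s['contact_force'],s['opening'],s['time'])
E
```

```text
pics
scene [-0.8495104  -0.14193884  1.05265617]
side [ 0.2791121  -1.24134573  0.80749814]
[ 0.16247285 -0.4988548   0.22611367] [-3.14022763e+00 -1.67812581e-04  3.14741187e-01] [-0.06505088 -0.27802238 -0.29606755] 0.09175201481613728 0.1
```

View pics/scene0.png

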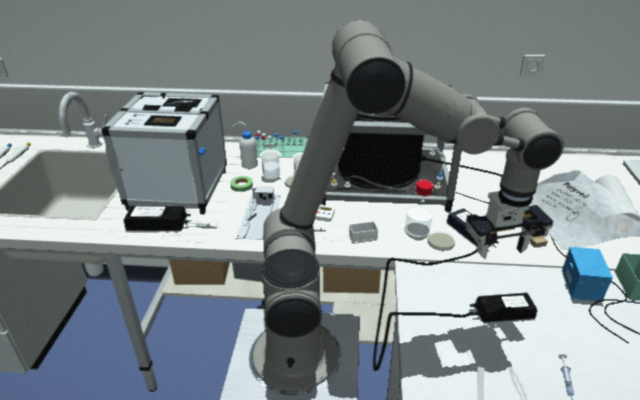

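View pics/side0.png

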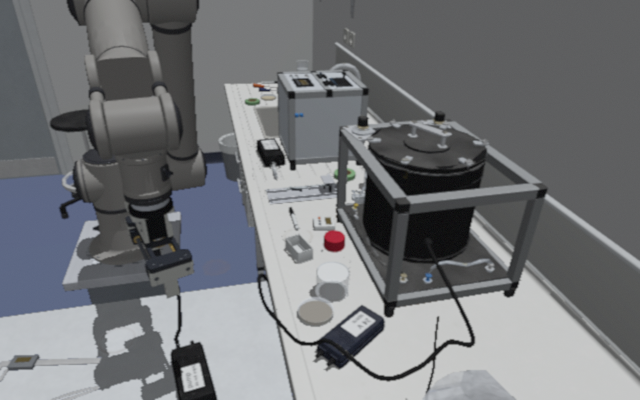

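The scene view shows the tray at about (363,232) and the guide at about (260,210). In the side view the tray is at (299,248), the guide at (300,190), the marker at (292,217) and the timer at (323,223).

```bash
python3 - <<'E'
from h import *
a,p=load('scene0.png');b,q=load('side0.png')
print('tray',ray(p,(363,233),.02),ray(q,(299,248),.02))
for uv in[(268,186),(275,188),(250,188),(238,238),(272,238)]:print('g sc',uv,ray(p,uv,.003))
for uv in[(268,188),(272,202),(335,180),(338,195)]:print('g si',uv,ray(q,uv,.003))
print('marker',ray(q,(290,209),.007),ray(q,(296,227),.007),'timer',ray(q,(323,223),.01))
print('bottle',ray(q,(332,280),.09),'frame post',ray(p,(333,190),0))
im=cv2.vconcat([cv2.resize(b[160:270,240:360],(720,660),interpolation=cv2.INTER_CUBIC)]);cv2.imwrite('pics/c1.png',cv2.resize(im,(640,587)))
E
```

```text
tray [ 0.48330143 -0.16349097  0.02      ] [ 0.4962354  -0.16429952  0.02      ]
g sc (268, 186) [0.76723598 0.19698926 0.003     ]
g sc (275, 188) [0.75539361 0.16852498 0.003     ]
g sc (250, 188) [0.74862514 0.26197931 0.003     ]
g sc (238, 238) [0.44875611 0.24251792 0.003     ]
g sc (272, 238) [0.45691348 0.13174973 0.003     ]
g si (268, 188) [0.46406526 0.25407333 0.003     ]
g si (272, 202) [0.46307474 0.14829445 0.003     ]
g si (335, 180) [0.72473943 0.26769441 0.003     ]
g si (338, 195) [0.70390796 0.15078005 0.003     ]
marker [0.51486397 0.08184687 0.007     ] [ 0.51317947 -0.03237118  0.007     ] timer [ 0.60216224 -0.03148178  0.01      ]
bottle [ 0.5288129  -0.40632524  0.09      ] frame post [ 0.76200383 -0.04860518  0.        ]
```

View pics/c1.png

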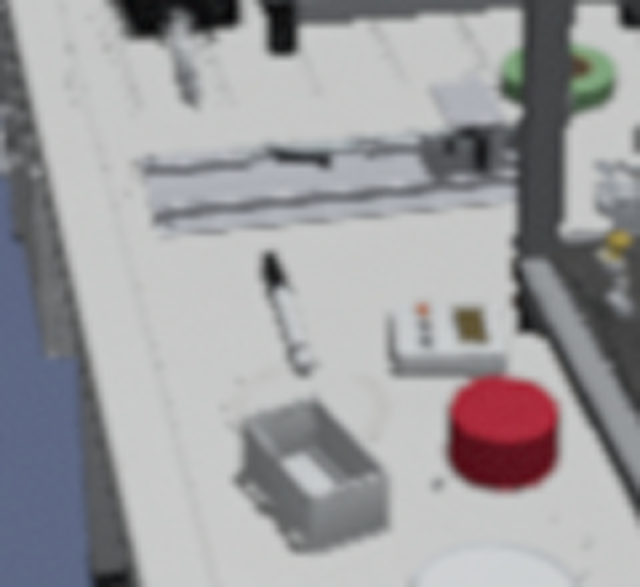

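The crop shows the tray's rim corners at about (243,425), (315,400), (385,487) and (312,517). The guide's front corners are at (140,160) and (158,232), with the hood at its far end. The marker and timer lie clear of both.

```bash
python3 - <<'E'
from h import *
b,q=load('side0.png')
f=lambda u,v,z:ray(q,(240+u*120/640,160+v*110/587),z)
for c in[(243,425),(315,400),(385,487),(312,517)]:print(f(*c,.04))
for c in[(140,160),(158,232)]:print(f(*c,.003))
for c in[(150,170),(430,145),(158,220),(500,185)]:print('rail',f(*c,.012))
s=monitor.observe()
p=viewer.camera_params('wrist');R=Ro.from_euler('xyz',s['tool_rot']).as_matrix();c=-np.array(p['R']).T@p['t'];print('cam in tool',R.T@(c-s['tool_pos']),'cam axes in tool',(R.T@np.array(p['R']).T).round(3).tolist(),p['camera_matrix'])
print(R.round(3).tolist(),toolshift([.46,-.165,.28]))
E
```

```text
[ 0.46053807 -0.14253597  0.04      ]
[ 0.50407241 -0.12667253  0.04      ]
[ 0.52403051 -0.21478018  0.04      ]
[ 0.48101333 -0.23260191  0.04      ]
[0.45561637 0.24006696 0.003     ]
[0.45345987 0.13974467 0.003     ]
rail [0.45827857 0.20808604 0.012     ]
rail [0.65235447 0.20538639 0.012     ]
rail [0.45375825 0.1397362  0.012     ]
rail [0.68486882 0.14061841 0.012     ]
cam in tool [ 0.08357521 -0.00046694 -0.15798551] cam axes in tool [[-0.001, -0.952, -0.306], [1.0, -0.001, -0.0], [-0.0, -0.306, 0.952]] [[305.98719506   0.         315.55900412]
 [  0.         305.98719506 195.43463982]
 [  0.           0.           1.        ]]
[[0.951, 0.31, -0.0], [0.31, -0.951, 0.001], [0.0, -0.001, -1.0]] [ 0.38627218 -0.22542236 -0.05351385]
```

```bash
python3 - <<'E'
from h import *
def tri(u,v):
    A=[];B=[]
    for f,x in(('scene0.png',u),('side0.png',v)):
        _,p=load(f);K,R,t=p['camera_matrix'],p['R'],p['t']
        d=R.T@np.linalg.solve(K,[*x,1.]);d/=np.linalg.norm(d);M=np.eye(3)-np.outer(d,d);A.append(M);B.append(M@(-R.T@t))
    return np.linalg.lstsq(np.vstack(A),np.hstack(B),rcond=None)[0]
print('red',tri((424,182),(334,236)),'cup top',tri((420,208),(332,270)))
print(toolshift([.49,-.16,.28]))
E
```

```text
red [ 0.54729025 -0.34892821  0.18078591] cup top [ 0.54732382 -0.3478529   0.07804522]
[ 0.41634633 -0.22088963 -0.05351499]
```

Emit:
move_arm:
  deltas:
    - {"z": -0.05}
    - {"x": 0.05, "y": -0.02, "z": -0.054, "wz": 10}
    - {"x": 0.11, "y": -0.04, "z": -0.054, "wz": 20}
    - {"x": 0.17, "y": -0.07, "z": -0.054, "wz": 30}
    - {"x": 0.23, "y": -0.11, "z": -0.054, "wz": 40}
    - {"x": 0.29, "y": -0.15, "z": -0.054, "wz": 50}
    - {"x": 0.35, "y": -0.19, "z": -0.054, "wz": 60}
    - {"x": 0.39, "y": -0.22, "z": -0.054, "wz": 70}

```text
schema error: expected keys x, y, z, wx, wy, wz, hand
```

Emit:
move_arm:
  deltas:
    - {"x": 0, "y": 0, "z": -0.05, "wx": 0, "wy": 0, "wz": 0, "hand": 1}
    - {"x": 0.05, "y": -0.02, "z": -0.054, "wx": 0, "wy": 0, "wz": -10, "hand": 1}
    - {"x": 0.11, "y": -0.04, "z": -0.054, "wx": 0, "wy": 0, "wz": -20, "hand": 1}
    - {"x": 0.17, "y": -0.07, "z": -0.054, "wx": 0, "wy": 0, "wz": -30, "hand": 1}
    - {"x": 0.23, "y": -0.11, "z": -0.054, "wx": 0, "wy": 0, "wz": -40, "hand": 1}
    - {"x": 0.29, "y": -0.15, "z": -0.054, "wx": 0, "wy": 0, "wz": -50, "hand": 1}
    - {"x": 0.35, "y": -0.19, "z": -0.054, "wx": 0, "wy": 0, "wz": -60, "hand": 1}
    - {"x": 0.4, "y": -0.22, "z": -0.054, "wx": 0, "wy": 0, "wz": -70, "hand": 1}

```text
time: 1.1
tool_pos: [0.4564, -0.1872, 0.2806]
tool_rot: [-3.141, 0.0, 1.542]
contact_force: [0.5, -0.9, 0.5]
opening: 0.0921
```

```bash
python3 - <<'E'
from h import *
im,p=shot('wrist','w1.png')
s=monitor.observe();print(s['tool_pos'],s['tool_rot'],s['time'])
E
```

```text
[ 0.46014645 -0.1812536   0.2804711 ] [ 3.13920931 -0.00409879  1.55436304] 1.15
```

View pics/w1.png

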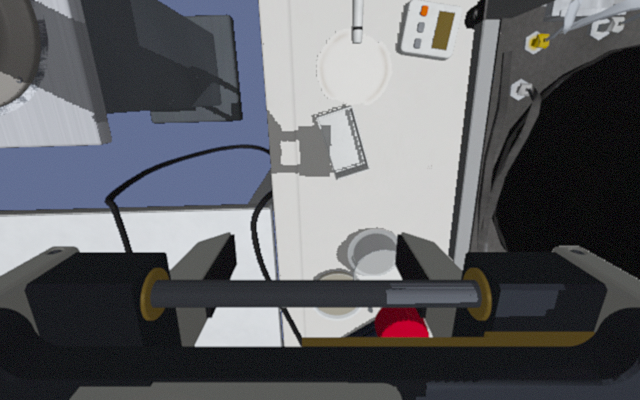

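The wrist view shows the tray rim corners at about (312,120), (347,105), (368,165) and (332,177). The bottle's red cap is behind the jaws and the petri dish at (337,293).

```bash
python3 - <<'E'
from h import *
im,p=load('w1.png')
P=np.array([ray(p,c,.04) for c in[(312,120),(347,105),(368,165),(332,177)]]);print(P.round(4).tolist(),P.mean(0))
d=(P[0]+P[1]-P[2]-P[3]);print(np.degrees(np.arctan2(d[1],d[0])),np.linalg.norm(d)/2)
e=(P[1]+P[2]-P[0]-P[3]);print(np.degrees(np.arctan2(e[1],e[0])),np.linalg.norm(e)/2)
s=monitor.observe();print(s['tool_pos'],s['tool_rot'],toolshift([*P.mean(0)[:2],.12]))
E
```

```text
[[0.4535, -0.1308, 0.04], [0.4978, -0.1138, 0.04], [0.5257, -0.191, 0.04], [0.4779, -0.206, 0.04]] [ 0.48871805 -0.16038844  0.04      ]
108.96650441446756 0.08051222802402887
19.111719976439222 0.04878675304391459
[ 0.46014645 -0.1812536   0.2804711 ] [ 3.13920931 -0.00409879  1.55436304] [0.02067393 0.02784214 0.160624  ]
```

Emit:
move_arm:
  deltas:
    - {"x": 0.01, "y": 0.014, "z": 0.05, "wx": 0, "wy": 0, "wz": -10, "hand": 1}
    - {"x": 0.018, "y": 0.028, "z": 0.11, "wx": 0, "wy": 0, "wz": -20, "hand": 1}
    - {"x": 0.018, "y": 0.028, "z": 0.15, "wx": 0, "wy": 0, "wz": -20, "hand": 1}
    - {"x": 0.018, "y": 0.028, "z": 0.15, "wx": 0, "wy": 0, "wz": -20, "hand": 1}
    - {"x": 0.018, "y": 0.028, "z": 0.15, "wx": 0, "wy": 0, "wz": -20, "hand": 1}

```text
time: 1.78
tool_pos: [0.4849, -0.1728, 0.1322]
tool_rot: [3.14, 0.002, 1.885]
contact_force: [0.4, -0.4, 0.8]
opening: 0.0917
```

```bash
python3 - <<'E'
from h import *
im,p=shot('wrist','w2.png')
s=monitor.observe();print(s['tool_pos'],s['tool_rot'],s['time'])
E
```

```text
[ 0.48519979 -0.17289329  0.13269729] [3.13922207e+00 2.60447163e-03 1.88494331e+00] 1.825
```

View pics/w2.png

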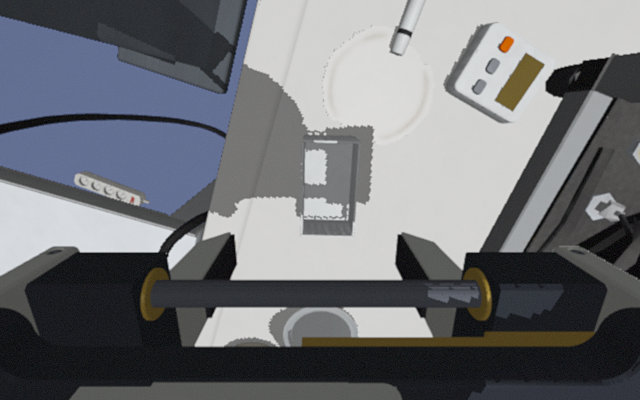

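The tray now reads about (303..358, 136..235), aligned with the jaws but partly in shadow. A crop will sharpen the edges.

```bash
python3 - <<'E'
from h import *
im,p=load('w2.png')
c=im[120:250,280:385].astype(float);c=np.clip((c/255)**.6*255,0,255).astype('uint8')
cv2.imwrite('pics/c2.png',cv2.resize(c,None,fx=4.5,fy=4.5,interpolation=cv2.INTER_NEAREST))
E
```

```text
(no output)
```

View pics/c2.png

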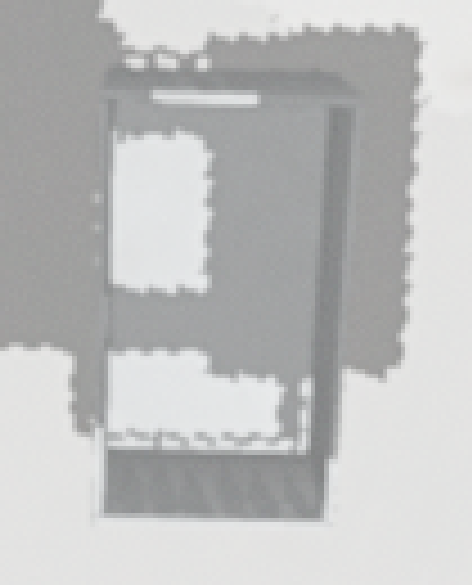

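```bash
python3 - <<'E'
from h import *
im,p=load('w2.png')
P=np.array([ray(p,(280+u/4.5,120+v/4.5),.04) for u,v in[(104,93),(358,95),(327,520),(100,518)]]);print(P.round(4).tolist(),P.mean(0))
d=(P[0]+P[1]-P[2]-P[3]);print(np.degrees(np.arctan2(d[1],d[0])),np.linalg.norm(d)/2)
e=(P[1]+P[2]-P[0]-P[3]);print(np.degrees(np.arctan2(e[1],e[0])),np.linalg.norm(e)/2)
s=monitor.observe();print(s['tool_rot'],toolshift([*P.mean(0)[:2],.02]))
# guide again from side: yaw
E
```

```text
[[0.4604, -0.1283, 0.04], [0.5041, -0.1145, 0.04], [0.5276, -0.1952, 0.04], [0.4845, -0.2088, 0.04]] [ 0.4941377  -0.16168854  0.04      ]
106.48286185122903 0.08407939219041613
17.451445339659717 0.045512914796893095
[3.13922207e+00 2.60447163e-03 1.88494331e+00] [0.00818802 0.01169568 0.11270438]
```

Emit:
move_arm:
  deltas:
    - {"x": 0.008, "y": 0.012, "z": 0.04, "wx": 0, "wy": 0, "wz": 1, "hand": 1}
    - {"x": 0.008, "y": 0.012, "z": 0.09, "wx": 0, "wy": 0, "wz": 1, "hand": 1}
    - {"x": 0.008, "y": 0.012, "z": 0.113, "wx": 0, "wy": 0, "wz": 1, "hand": 1}
    - {"x": 0.008, "y": 0.012, "z": 0.113, "wx": 0, "wy": 0, "wz": 1, "hand": 1}
    - {"x": 0.008, "y": 0.012, "z": 0.113, "wx": 0, "wy": 0, "wz": 1, "hand": 0.6}
    - {"x": 0.008, "y": 0.012, "z": 0.113, "wx": 0, "wy": 0, "wz": 1, "hand": 0.4}
    - {"x": 0.008, "y": 0.012, "z": 0.113, "wx": 0, "wy": 0, "wz": 1, "hand": 0.3}
    - {"x": 0.008, "y": 0.012, "z": 0.113, "wx": 0, "wy": 0, "wz": 1, "hand": 0.3}
  grip_force: 30

```text
time: 2.82
tool_pos: [0.4934, -0.1609, 0.0182]
tool_rot: [3.141, 0.001, 1.868]
contact_force: [-0.2, 0.1, 0.4]
opening: 0.0562
```

Emit:
move_arm:
  deltas:
    - {"x": 0, "y": 0, "z": 0, "wx": 0, "wy": 0, "wz": 0, "hand": 0.3}
    - {"x": 0, "y": 0, "z": 0, "wx": 0, "wy": 0, "wz": 0, "hand": 0.3}
    - {"x": 0, "y": 0, "z": 0, "wx": 0, "wy": 0, "wz": 0, "hand": 0.3}

```text
time: 3.2
tool_pos: [0.4932, -0.1608, 0.0179]
tool_rot: [3.141, 0.0, 1.868]
contact_force: [-0.7, 0.2, 3.9]
opening: 0.0481
```

Emit:
move_arm:
  deltas:
    - {"x": 0, "y": 0, "z": -0.03, "wx": 0, "wy": 0, "wz": 0, "hand": 0.3}
    - {"x": 0, "y": 0, "z": -0.08, "wx": 0, "wy": 0, "wz": 0, "hand": 0.3}
    - {"x": 0.02, "y": 0.007, "z": -0.13, "wx": 0, "wy": 0, "wz": 10, "hand": 0.3}
    - {"x": 0.06, "y": 0.02, "z": -0.18, "wx": 0, "wy": 0, "wz": 20, "hand": 0.3}
    - {"x": 0.11, "y": 0.037, "z": -0.2, "wx": 0, "wy": 0, "wz": 30, "hand": 0.3}
    - {"x": 0.16, "y": 0.053, "z": -0.2, "wx": 0, "wy": 0, "wz": 40, "hand": 0.3}
    - {"x": 0.21, "y": 0.07, "z": -0.2, "wx": 0, "wy": 0, "wz": 50, "hand": 0.3}
    - {"x": 0.247, "y": 0.083, "z": -0.2, "wx": 0, "wy": 0, "wz": 60, "hand": 0.3}

```text
time: 4.2
tool_pos: [0.4995, 0.1017, 0.2173]
tool_rot: [-3.141, 0.001, 0.816]
contact_force: [1.1, 0.5, -2.0]
opening: 0.0479
```

Emit:
move_arm:
  deltas:
    - {"x": 0, "y": 0, "z": 0, "wx": 0, "wy": 0, "wz": 10, "hand": 0.3}
    - {"x": 0, "y": 0, "z": 0, "wx": 0, "wy": 0, "wz": 20, "hand": 0.3}
    - {"x": 0, "y": 0, "z": 0, "wx": 0, "wy": 0, "wz": 30, "hand": 0.3}
    - {"x": 0, "y": 0, "z": 0, "wx": 0, "wy": 0, "wz": 40, "hand": 0.3}
    - {"x": 0, "y": 0, "z": 0, "wx": 0, "wy": 0, "wz": 47, "hand": 0.3}
    - {"x": 0, "y": 0, "z": 0, "wx": 0, "wy": 0, "wz": 47, "hand": 0.3}
    - {"x": 0, "y": 0, "z": 0, "wx": 0, "wy": 0, "wz": 47, "hand": 0.3}
    - {"x": 0, "y": 0, "z": 0, "wx": 0, "wy": 0, "wz": 47, "hand": 0.3}

```text
time: 5.2
tool_pos: [0.5, 0.0998, 0.2176]
tool_rot: [3.141, 0.0, 0.002]
contact_force: [-0.1, 0.9, -1.8]
opening: 0.0481
```

```bash
python3 - <<'E'
from h import *
im,p=shot('wrist','w3.png')
s=monitor.observe();print(s['tool_pos'],s['tool_rot'],s['time'],s['contact_force'],s['opening'])
E
```

```text
[0.50008765 0.0997589  0.2176272 ] [3.14151769e+00 7.67722973e-05 1.64246072e-03] 5.25 [ 0.07374954  0.5146851  -1.91619895] 0.04783047634411593
```

View pics/w3.png

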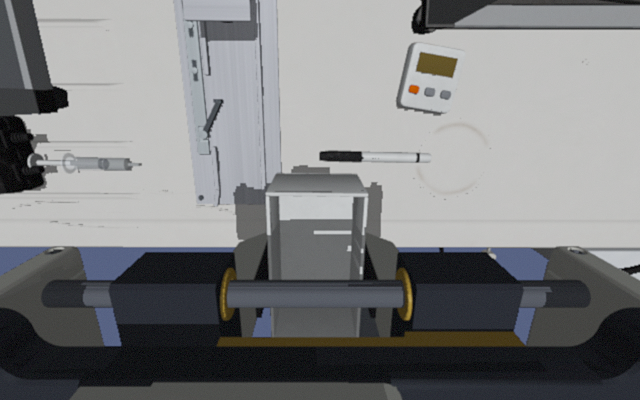

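The tray is held squarely. The guide runs up the picture from its front edge at v≈205 (u 196 to 282), with the pawl at (213,118) and the hood at the top.

```bash
python3 - <<'E'
from h import *
im,p=load('w3.png')
cv2.imwrite('pics/c3.png',cv2.resize(im[0:215,165:300],None,fx=2.75*1,fy=2.75,interpolation=cv2.INTER_CUBIC))
g=cv2.cvtColor(im,cv2.COLOR_BGR2GRAY).astype(int)
for v in(60,170):
    print(v,[(u,int(g[v-2:v+3,u].mean())) for u in range(172,300)])
E
```

```text
60 [(172, 192), (173, 192), (174, 192), (175, 192), (176, 192), (177, 192), (178, 193), (179, 189), (180, 177), (181, 174), (182, 174), (183, 175), (184, 177), (185, 176), (186, 174), (187, 169), (188, 169), (189, 171), (190, 169), (191, 153), (192, 123), (193, 111), (194, 116), (195, 126), (196, 149), (197, 170), (198, 177), (199, 167), (200, 120), (201, 122), (202, 164), (203, 177), (204, 178), (205, 183), (206, 175), (207, 118), (208, 63), (209, 105), (210, 170), (211, 177), (212, 176), (213, 178), (214, 178), (215, 176), (216, 174), (217, 175), (218, 174), (219, 176), (220, 178), (221, 177), (222, 177), (223, 175), (224, 175), (225, 176), (226, 177), (227, 178), (228, 180), (229, 180), (230, 176), (231, 175), (232, 175), (233, 176), (234, 175), (235, 176), (236, 179), (237, 180), (238, 178), (239, 176), (240, 178), (241, 178), (242, 177), (243, 177), (244, 179), (245, 182), (246, 181), (247, 180), (248, 180), (249, 180), (250, 181), (251, 179), (252, 178), (253, 179), (254, 178), (255, 176), (256, 178), (257, 180), (258, 184), (259, 179), (260, 118), (261, 107), (262, 171), (263,
[... 1278 characters left out ...]
70), (242, 171), (243, 175), (244, 177), (245, 177), (246, 177), (247, 176), (248, 174), (249, 174), (250, 173), (251, 174), (252, 173), (253, 173), (254, 174), (255, 174), (256, 173), (257, 170), (258, 169), (259, 170), (260, 175), (261, 178), (262, 179), (263, 179), (264, 166), (265, 125), (266, 159), (267, 174), (268, 174), (269, 174), (270, 175), (271, 174), (272, 173), (273, 173), (274, 176), (275, 176), (276, 173), (277, 170), (278, 170), (279, 172), (280, 159), (281, 136), (282, 179), (283, 194), (284, 194), (285, 194), (286, 194), (287, 193), (288, 193), (289, 195), (290, 189), (291, 151), (292, 123), (293, 111), (294, 104), (295, 105), (296, 104), (297, 106), (298, 105), (299, 105)]
```

View pics/c3.png

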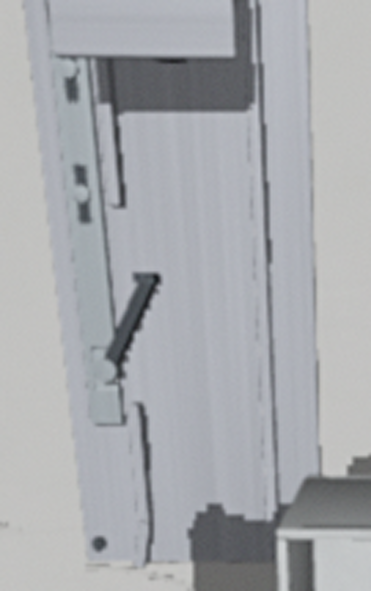

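```bash
python3 - <<'E'
from h import *
im,p=load('w3.png')
for v,l,r in((60,179.2,278.6),(170,192.6,281.6)):
    L=ray(p,(l,v),.003);Rr=ray(p,(r,v),.003);print(L,Rr,'w',L[1]-Rr[1],'c',(L[1]-.06+Rr[1]+.05)/2)
for v,l,r in((60,208,260.5),(170,218,265)):
    print('rail mid',ray(p,(l,v),.006),ray(p,(r,v),.006))
f=lambda u,v,z:ray(p,(165+u/2.75,v/2.75),z)
x0=f(87,563,.003);x1=f(150,566,.003);print('front',x0,x1,'origin x',x0[0]+.133,x1[0]+.133)
print('tip',f(157,276,.012),'pin',f(107,370,.012),'hood front',f(60,55,.054),f(230,57,.054))
print('tray rim right/left',[ray(p,c,.2176+.022) for c in((268,193),(363,193))])
E
```

```text
[0.6228584  0.25306893 0.003     ] [0.62300102 0.14181546 0.003     ] w 0.11125347520023995 c 0.19244219723774778
[0.49690164 0.2533926  0.003     ] [0.49702431 0.14257754 0.003     ] w 0.11081506282233794 c 0.1929850706744672
rail mid [0.62258196 0.21986964 0.006     ] [0.62265668 0.16158125 0.006     ]
rail mid [0.49763329 0.22079428 0.006     ] [0.49769754 0.16274436 0.006     ]
front [0.45103651 0.25376093 0.003     ] [0.44957161 0.22433158 0.003     ] origin x 0.5840365077612744 0.5825716084405883
tip [0.57985397 0.20642406 0.012     ] pin [0.54154415 0.23126943 0.012     ] hood front [0.65175358 0.2204681  0.054     ] [0.65122899 0.16290865 0.054     ]
tray rim right/left [array([0.54095412, 0.12259298, 0.2396    ]), array([0.54100122, 0.07838228, 0.2396    ])]
```

Emit:
move_arm:
  deltas:
    - {"x": -0.001, "y": -0.045, "z": 0, "wx": 0, "wy": 0, "wz": 0.4, "hand": 0.3}
    - {"x": -0.001, "y": -0.092, "z": 0.03, "wx": 0, "wy": 0, "wz": 0.4, "hand": 0.3}
    - {"x": -0.001, "y": -0.092, "z": 0.08, "wx": 0, "wy": 0, "wz": 0.4, "hand": 0.3}
    - {"x": -0.001, "y": -0.092, "z": 0.13, "wx": 0, "wy": 0, "wz": 0.4, "hand": 0.3}
    - {"x": -0.001, "y": -0.092, "z": 0.165, "wx": 0, "wy": 0, "wz": 0.4, "hand": 0.3}
    - {"x": -0.001, "y": -0.092, "z": 0.18, "wx": 0, "wy": 0, "wz": 0.4, "hand": 0.3}
    - {"x": -0.001, "y": -0.092, "z": 0.18, "wx": 0, "wy": 0, "wz": 0.4, "hand": 0.3}
    - {"x": -0.001, "y": -0.092, "z": 0.18, "wx": 0, "wy": 0, "wz": 0.4, "hand": 0.3}

```text
time: 6.25
tool_pos: [0.5003, 0.192, 0.0392]
tool_rot: [-3.141, -0.003, -0.006]
contact_force: [0.6, -0.2, -0.6]
opening: 0.0478
```

```bash
python3 - <<'E'
from h import *
im,p=shot('wrist','w4.png')
s=monitor.observe();print(s['tool_pos'],s['tool_rot'],s['time'],s['contact_force'],s['opening'])
cv2.imwrite('pics/c4.png',cv2.resize(im[0:300,220:400],None,fx=2.0*1,fy=2.0,interpolation=cv2.INTER_CUBIC))
E
```

```text
[0.50024439 0.19196724 0.03925609] [-3.14095458e+00 -3.06828215e-03 -6.37489499e-03] 6.3 [-0.0839221   0.128628   -0.37841641] 0.04804788531718684
```

View pics/c4.png

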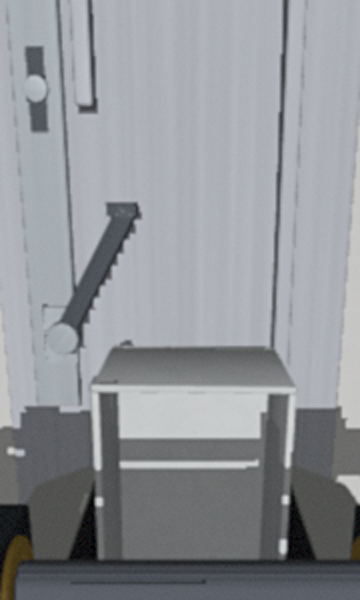

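The tray hovers between the rails. Its base front edge runs (113..270, 347) in the crop and the right rail's inner line is at about u=276.

```bash
python3 - <<'E'
from h import *
im,p=load('w4.png')
f=lambda u,v,z:ray(p,(220+u/2,v/2),z)
print('base',f(113,347,.021),f(270,347,.021),'rim',f(93,389,.061),f(295,389,.061))
for z in(.003,.012):print('rail R',f(284,20,z),f(276,320,z),'rail L',f(95,105,z),f(89,2,z))
print('tip',f(124,203,.012),'pin',f(62,338,.012))
g=cv2.cvtColor(im,cv2.COLOR_BGR2GRAY).astype(int)
for v in(5,40,150):print(v,g[v-1:v+2,215:400].mean(0).astype(int).tolist())
E
```

```text
base [0.5408686  0.21543931 0.021     ] [0.54054501 0.16902194 0.021     ] rim [0.54042814 0.2152597  0.061     ] [0.54009969 0.16807682 0.061     ]
rail R [0.62993536 0.16576576 0.003     ] [0.54508898 0.16503127 0.003     ] rail L [0.60861313 0.21976257 0.003     ] [0.63470816 0.22000218 0.003     ]
rail R [0.62776889 0.16698156 0.012     ] [0.54685128 0.16628108 0.012     ] rail L [0.60743398 0.21847808 0.012     ] [0.63232069 0.21870659 0.012     ]
tip [0.58145618 0.21149537 0.012     ] pin [0.54167643 0.2322802  0.012     ]
5 [180, 180, 179, 178, 176, 174, 174, 171, 160, 168, 174, 174, 174, 174, 174, 172, 172, 170, 171, 171, 172, 172, 173, 174, 173, 172, 174, 174, 175, 177, 179, 179, 164, 127, 109, 163, 177, 176, 174, 173, 165, 176, 183, 183, 184, 186, 188, 185, 160, 98, 86, 150, 176, 177, 175, 175, 176, 176, 177, 179, 179, 177, 176, 175, 173, 174, 176, 174, 174, 174, 176, 177, 178, 176, 177, 177, 177, 177, 175, 174, 175, 175, 175, 176, 177, 178, 177, 179, 179, 179, 179, 178, 176, 174, 174, 173, 173, 174, 176, 175, 173, 174, 174, 174, 176, 178, 179, 178, 177, 176, 175, 174, 175,
[... 1504 characters left out ...]
80, 82, 82, 81, 83, 82, 75, 58, 101, 168, 184, 181, 182, 179, 178, 177, 177, 177, 179, 180, 181, 182, 181, 180, 179, 178, 180, 180, 180, 177, 177, 178, 178, 178, 179, 179, 178, 176, 174, 175, 177, 177, 176, 176, 175, 176, 176, 176, 178, 176, 175, 172, 172, 173, 174, 174, 174, 173, 174, 175, 177, 179, 181, 179, 177, 176, 178, 178, 177, 178, 177, 176, 176, 176, 176, 178, 179, 180, 179, 177, 177, 178, 178, 180, 181, 181, 180, 177, 175, 174, 175, 175, 174, 176, 178, 179, 183, 174, 108, 92, 158, 179, 180, 180, 180, 179, 174, 162, 173, 177, 177, 178, 179, 178, 177, 178, 177, 175, 174, 176, 176, 178, 177, 178, 178, 178, 176, 175, 174, 175, 176, 177, 175, 168, 172, 192, 198, 198, 197, 197, 197, 197]
```

Emit:
move_arm:
  deltas:
    - {"x": 0, "y": 0, "z": 0.008, "wx": 0, "wy": 0, "wz": -0.2, "hand": 0.3}
    - {"x": 0, "y": 0, "z": 0.013, "wx": 0, "wy": 0, "wz": -0.2, "hand": 0.3}
    - {"x": 0, "y": 0, "z": 0.016, "wx": 0, "wy": 0, "wz": -0.2, "hand": 0.3}
    - {"x": 0, "y": 0, "z": 0.0175, "wx": 0, "wy": 0, "wz": -0.2, "hand": 0.3}
    - {"x": 0, "y": 0, "z": 0.0175, "wx": 0, "wy": 0, "wz": -0.2, "hand": 0.3}
    - {"x": 0, "y": 0, "z": 0.0175, "wx": 0, "wy": 0, "wz": -0.2, "hand": 0.3}

```text
time: 7.05
tool_pos: [0.4989, 0.1917, 0.0208]
tool_rot: [3.141, 0.0, -0.003]
contact_force: [-2.7, -1.0, 6.7]
opening: 0.048
```

Emit:
move_arm:
  deltas:
    - {"x": 0, "y": 0, "z": -0.001, "wx": 0, "wy": 0, "wz": 0, "hand": 0.3}
    - {"x": 0, "y": 0, "z": -0.001, "wx": 0, "wy": 0, "wz": 0, "hand": 0.3}
    - {"x": 0, "y": 0, "z": -0.001, "wx": 0, "wy": 0, "wz": 0, "hand": 0.3}

```text
time: 7.42
tool_pos: [0.499, 0.1917, 0.021]
tool_rot: [3.141, 0.0, -0.003]
contact_force: [-0.1, -0.3, -2.1]
opening: 0.048
```

Emit:
move_arm:
  deltas:
    - {"x": 0.006, "y": 0, "z": 0, "wx": 0, "wy": 0, "wz": 0, "hand": 0.3}
    - {"x": 0.012, "y": 0, "z": 0, "wx": 0, "wy": 0, "wz": 0, "hand": 0.3}
    - {"x": 0.018, "y": 0, "z": 0, "wx": 0, "wy": 0, "wz": 0, "hand": 0.3}
    - {"x": 0.024, "y": 0, "z": 0, "wx": 0, "wy": 0, "wz": 0, "hand": 0.3}
    - {"x": 0.03, "y": 0, "z": 0, "wx": 0, "wy": 0, "wz": 0, "hand": 0.3}
    - {"x": 0.036, "y": 0, "z": 0, "wx": 0, "wy": 0, "wz": 0, "hand": 0.3}
    - {"x": 0.042, "y": 0, "z": 0, "wx": 0, "wy": 0, "wz": 0, "hand": 0.3}
    - {"x": 0.042, "y": 0, "z": 0, "wx": 0, "wy": 0, "wz": 0, "hand": 0.3}

```text
time: 8.43
tool_pos: [0.5417, 0.1913, 0.021]
tool_rot: [3.141, -0.001, -0.003]
contact_force: [-0.6, -3.9, -1.7]
opening: 0.048
```

Emit:
move_arm:
  deltas:
    - {"x": 0.006, "y": 0, "z": 0, "wx": 0, "wy": 0, "wz": 0, "hand": 0.3}
    - {"x": 0.012, "y": 0, "z": 0, "wx": 0, "wy": 0, "wz": 0, "hand": 0.3}
    - {"x": 0.018, "y": 0, "z": 0, "wx": 0, "wy": 0, "wz": 0, "hand": 0.3}
    - {"x": 0.024, "y": 0, "z": 0, "wx": 0, "wy": 0, "wz": 0, "hand": 0.3}
    - {"x": 0.03, "y": 0, "z": 0, "wx": 0, "wy": 0, "wz": 0, "hand": 0.3}
    - {"x": 0.03, "y": 0, "z": 0, "wx": 0, "wy": 0, "wz": 0, "hand": 0.3}

```text
time: 9.18
tool_pos: [0.5722, 0.1914, 0.0213]
tool_rot: [3.141, -0.002, -0.003]
contact_force: [1.5, -4.1, -3.5]
opening: 0.0481
```

Emit:
move_arm:
  deltas:
    - {"x": 0.006, "y": 0, "z": 0, "wx": 0, "wy": 0, "wz": 0, "hand": 0.3}
    - {"x": 0.012, "y": 0, "z": 0, "wx": 0, "wy": 0, "wz": 0, "hand": 0.3}
    - {"x": 0.018, "y": 0, "z": 0, "wx": 0, "wy": 0, "wz": 0, "hand": 0.3}
    - {"x": 0.024, "y": 0, "z": 0, "wx": 0, "wy": 0, "wz": 0, "hand": 0.3}
    - {"x": 0.03, "y": 0, "z": 0, "wx": 0, "wy": 0, "wz": 0, "hand": 0.3}
    - {"x": 0.036, "y": 0, "z": 0, "wx": 0, "wy": 0, "wz": 0, "hand": 0.3}
    - {"x": 0.04, "y": 0, "z": 0, "wx": 0, "wy": 0, "wz": 0, "hand": 0.3}
    - {"x": 0.04, "y": 0, "z": 0, "wx": 0, "wy": 0, "wz": 0, "hand": 0.3}

```text
time: 10.18
tool_pos: [0.6118, 0.1913, 0.0212]
tool_rot: [3.141, -0.001, -0.003]
contact_force: [0.8, -4.5, -2.8]
opening: 0.0479
```

Emit:
move_arm:
  deltas:
    - {"x": 0.002, "y": 0, "z": 0, "wx": 0, "wy": 0, "wz": 0, "hand": 0.3}
    - {"x": 0.004, "y": 0, "z": 0, "wx": 0, "wy": 0, "wz": 0, "hand": 0.3}
    - {"x": 0.004, "y": 0, "z": 0, "wx": 0, "wy": 0, "wz": 0, "hand": 0.3}

```text
time: 10.55
tool_pos: [0.6151, 0.1914, 0.0212]
tool_rot: [3.142, -0.0, -0.003]
contact_force: [-1.8, -3.0, -0.7]
opening: 0.0481
```

Emit:
move_arm:
  deltas:
    - {"x": 0.002, "y": 0, "z": 0, "wx": 0, "wy": 0, "wz": 0, "hand": 0.3}
    - {"x": 0.004, "y": 0, "z": 0, "wx": 0, "wy": 0, "wz": 0, "hand": 0.3}
    - {"x": 0.004, "y": 0, "z": 0, "wx": 0, "wy": 0, "wz": 0, "hand": 0.3}

```text
time: 10.92
tool_pos: [0.6192, 0.1914, 0.0211]
tool_rot: [3.142, -0.0, -0.003]
contact_force: [-1.7, -3.3, -2.0]
opening: 0.048
```

Emit:
move_arm:
  deltas:
    - {"x": 0.001, "y": 0, "z": 0, "wx": 0, "wy": 0, "wz": 0, "hand": 0.3}
    - {"x": 0.002, "y": 0, "z": 0, "wx": 0, "wy": 0, "wz": 0, "hand": 0.3}
    - {"x": 0.002, "y": 0, "z": 0, "wx": 0, "wy": 0, "wz": 0, "hand": 0.3}

```text
time: 11.3
tool_pos: [0.6211, 0.1914, 0.0211]
tool_rot: [3.142, 0.0, -0.003]
contact_force: [-2.3, -3.3, -0.8]
opening: 0.0478
```

Emit:
move_arm:
  deltas:
    - {"x": 0.001, "y": 0, "z": 0, "wx": 0, "wy": 0, "wz": 0, "hand": 0.3}
    - {"x": 0.002, "y": 0, "z": 0, "wx": 0, "wy": 0, "wz": 0, "hand": 0.3}
    - {"x": 0.002, "y": 0, "z": 0, "wx": 0, "wy": 0, "wz": 0, "hand": 0.3}

```text
time: 11.68
tool_pos: [0.6231, 0.1914, 0.0211]
tool_rot: [3.142, -0.0, -0.003]
contact_force: [-3.3, -2.3, -2.7]
opening: 0.0483
```

Emit:
move_arm:
  deltas:
    - {"x": 0.001, "y": 0, "z": 0, "wx": 0, "wy": 0, "wz": 0, "hand": 0.3}
    - {"x": 0.0015, "y": 0, "z": 0, "wx": 0, "wy": 0, "wz": 0, "hand": 0.3}
    - {"x": 0.0015, "y": 0, "z": 0, "wx": 0, "wy": 0, "wz": 0, "hand": 0.3}

```text
time: 12.05
tool_pos: [0.6246, 0.1914, 0.0212]
tool_rot: [3.141, -0.0, -0.003]
contact_force: [-3.6, -1.9, -1.9]
opening: 0.048
```

Emit:
move_arm:
  deltas:
    - {"x": 0.001, "y": 0, "z": 0, "wx": 0, "wy": 0, "wz": 0, "hand": 0.3}
    - {"x": 0.0015, "y": 0, "z": 0, "wx": 0, "wy": 0, "wz": 0, "hand": 0.3}
    - {"x": 0.0015, "y": 0, "z": 0, "wx": 0, "wy": 0, "wz": 0, "hand": 0.3}

```text
time: 12.42
tool_pos: [0.6261, 0.1914, 0.0212]
tool_rot: [3.141, -0.0, -0.003]
contact_force: [-2.4, -2.8, -1.5]
opening: 0.048
```

Emit:
move_arm:
  deltas:
    - {"x": 0.001, "y": 0, "z": 0, "wx": 0, "wy": 0, "wz": 0, "hand": 0.3}
    - {"x": 0.0015, "y": 0, "z": 0, "wx": 0, "wy": 0, "wz": 0, "hand": 0.3}
    - {"x": 0.0015, "y": 0, "z": 0, "wx": 0, "wy": 0, "wz": 0, "hand": 0.3}

```text
time: 12.8
tool_pos: [0.6278, 0.1914, 0.0212]
tool_rot: [3.142, -0.0, -0.003]
contact_force: [-1.5, -3.7, -2.3]
opening: 0.048
```

Emit:
move_arm:
  deltas:
    - {"x": 0.001, "y": 0, "z": 0, "wx": 0, "wy": 0, "wz": 0, "hand": 0.3}
    - {"x": 0.001, "y": 0, "z": 0, "wx": 0, "wy": 0, "wz": 0, "hand": 0.3}
    - {"x": 0.001, "y": 0, "z": 0, "wx": 0, "wy": 0, "wz": 0, "hand": 0.3}

```text
time: 13.18
tool_pos: [0.6286, 0.1913, 0.0212]
tool_rot: [3.142, -0.0, -0.003]
contact_force: [-2.3, -4.1, -2.4]
opening: 0.048
```

Emit:
move_arm:
  deltas:
    - {"x": 0.001, "y": 0, "z": 0, "wx": 0, "wy": 0, "wz": 0, "hand": 0.3}
    - {"x": 0.001, "y": 0, "z": 0, "wx": 0, "wy": 0, "wz": 0, "hand": 0.3}
    - {"x": 0.001, "y": 0, "z": 0, "wx": 0, "wy": 0, "wz": 0, "hand": 0.3}

```text
time: 13.55
tool_pos: [0.6296, 0.1914, 0.0212]
tool_rot: [3.141, -0.0, -0.003]
contact_force: [-1.6, -3.7, -2.4]
opening: 0.0478
```

Emit:
move_arm:
  deltas:
    - {"x": 0.001, "y": 0, "z": 0, "wx": 0, "wy": 0, "wz": 0, "hand": 0.3}
    - {"x": 0.001, "y": 0, "z": 0, "wx": 0, "wy": 0, "wz": 0, "hand": 0.3}
    - {"x": 0.001, "y": 0, "z": 0, "wx": 0, "wy": 0, "wz": 0, "hand": 0.3}

```text
time: 13.92
tool_pos: [0.6307, 0.1919, 0.0214]
tool_rot: [-3.141, -0.001, -0.003]
contact_force: [-2.4, 0.7, -1.6]
opening: 0.0483
```

Fy jumped from -3.7 to +0.7 N and y shifted 0.5 mm, so the catch has clicked. Next is the tug.

Emit:
move_arm:
  deltas:
    - {"x": -0.001, "y": 0, "z": 0, "wx": 0, "wy": 0, "wz": 0, "hand": 0.3}
    - {"x": -0.002, "y": 0, "z": 0, "wx": 0, "wy": 0, "wz": 0, "hand": 0.3}
    - {"x": -0.003, "y": 0, "z": 0, "wx": 0, "wy": 0, "wz": 0, "hand": 0.3}
    - {"x": -0.003, "y": 0, "z": 0, "wx": 0, "wy": 0, "wz": 0, "hand": 0.3}

```text
time: 14.42
tool_pos: [0.6275, 0.1915, 0.0213]
tool_rot: [3.142, -0.0, -0.003]
contact_force: [-1.5, 0.6, -1.8]
opening: 0.0482
```

Emit:
move_arm:
  deltas:
    - {"x": -0.0005, "y": 0, "z": 0, "wx": 0, "wy": 0, "wz": 0, "hand": 0.3}
    - {"x": -0.0005, "y": 0, "z": 0, "wx": 0, "wy": 0, "wz": 0, "hand": 0.3}
    - {"x": -0.0005, "y": 0, "z": 0, "wx": 0, "wy": 0, "wz": 0, "hand": 0.3}

```text
time: 14.8
tool_pos: [0.6271, 0.1913, 0.0212]
tool_rot: [3.142, -0.0, -0.003]
contact_force: [-1.4, 1.1, -1.3]
opening: 0.0478
```

Emit:
move_arm:
  deltas:
    - {"x": -0.0005, "y": 0, "z": 0, "wx": 0, "wy": 0, "wz": 0, "hand": 0.3}
    - {"x": -0.001, "y": 0, "z": 0, "wx": 0, "wy": 0, "wz": 0, "hand": 0.3}
    - {"x": -0.001, "y": 0, "z": 0, "wx": 0, "wy": 0, "wz": 0, "hand": 0.3}

```text
time: 15.18
tool_pos: [0.6264, 0.1913, 0.0213]
tool_rot: [3.142, -0.001, -0.003]
contact_force: [-0.2, 0.6, -2.7]
opening: 0.0484
```

Emit:
move_arm:
  deltas:
    - {"x": -0.0005, "y": 0, "z": 0, "wx": 0, "wy": 0, "wz": 0, "hand": 0.3}
    - {"x": -0.0005, "y": 0, "z": 0, "wx": 0, "wy": 0, "wz": 0, "hand": 0.3}
    - {"x": -0.0005, "y": 0, "z": 0, "wx": 0, "wy": 0, "wz": 0, "hand": 0.3}

```text
time: 15.55
tool_pos: [0.626, 0.1913, 0.0213]
tool_rot: [3.141, -0.001, -0.003]
contact_force: [1.3, -0.3, -2.8]
opening: 0.048
```

Emit:
move_arm:
  deltas:
    - {"x": -0.0005, "y": 0, "z": 0, "wx": 0, "wy": 0, "wz": 0, "hand": 0.3}
    - {"x": -0.0007, "y": 0, "z": 0, "wx": 0, "wy": 0, "wz": 0, "hand": 0.3}
    - {"x": -0.0007, "y": 0, "z": 0, "wx": 0, "wy": 0, "wz": 0, "hand": 0.3}

```text
time: 15.92
tool_pos: [0.6255, 0.1912, 0.0215]
tool_rot: [3.142, -0.001, -0.003]
contact_force: [4.5, -0.9, -1.7]
opening: 0.0478
```

Emit:
move_arm:
  deltas:
    - {"x": -0.0004, "y": 0, "z": 0, "wx": 0, "wy": 0, "wz": 0, "hand": 0.3}
    - {"x": -0.0008, "y": 0, "z": 0, "wx": 0, "wy": 0, "wz": 0, "hand": 0.3}
    - {"x": -0.0008, "y": 0, "z": 0, "wx": 0, "wy": 0, "wz": 0, "hand": 0.3}
    - {"x": -0.0008, "y": 0, "z": 0, "wx": 0, "wy": 0, "wz": 0, "hand": 0.3}

```text
time: 16.42
tool_pos: [0.6252, 0.1912, 0.0216]
tool_rot: [-3.142, -0.003, -0.003]
contact_force: [6.3, -0.8, -1.5]
opening: 0.048
```

Emit:
move_arm:
  deltas:
    - {"x": -0.0004, "y": 0, "z": 0, "wx": 0, "wy": 0, "wz": 0, "hand": 0.3}
    - {"x": -0.0008, "y": 0, "z": 0, "wx": 0, "wy": 0, "wz": 0, "hand": 0.3}
    - {"x": -0.0008, "y": 0, "z": 0, "wx": 0, "wy": 0, "wz": 0, "hand": 0.3}
    - {"x": -0.0008, "y": 0, "z": 0, "wx": 0, "wy": 0, "wz": 0, "hand": 0.3}

```text
time: 16.92
tool_pos: [0.6249, 0.1912, 0.0218]
tool_rot: [-3.141, -0.004, -0.003]
contact_force: [7.1, -1.1, -1.6]
opening: 0.0484
```

Emit:
move_arm:
  deltas:
    - {"x": -0.0005, "y": 0, "z": 0, "wx": 0, "wy": 0, "wz": 0, "hand": 0.3}
    - {"x": -0.001, "y": 0, "z": 0, "wx": 0, "wy": 0, "wz": 0, "hand": 0.3}
    - {"x": -0.001, "y": 0, "z": 0, "wx": 0, "wy": 0, "wz": 0, "hand": 0.3}
    - {"x": -0.001, "y": 0, "z": 0, "wx": 0, "wy": 0, "wz": 0, "hand": 0.3}

```text
time: 17.42
tool_pos: [0.6245, 0.1912, 0.022]
tool_rot: [-3.141, -0.005, -0.003]
contact_force: [9.1, -1.9, -2.5]
opening: 0.048
```

Emit:
move_arm:
  deltas:
    - {"x": 0.0015, "y": 0, "z": 0, "wx": 0, "wy": 0, "wz": 0, "hand": 0.3}
    - {"x": 0.003, "y": 0, "z": 0, "wx": 0, "wy": 0, "wz": 0, "hand": 0.3}
    - {"x": 0.0035, "y": 0, "z": 0, "wx": 0, "wy": 0, "wz": 0, "hand": 0.3}
    - {"x": 0.0035, "y": 0, "z": 0, "wx": 0, "wy": 0, "wz": 0, "hand": 0.3}
    - {"x": 0.0035, "y": 0, "z": 0, "wx": 0, "wy": 0, "wz": 0, "hand": 0.3}

```text
time: 18.05
tool_pos: [0.6258, 0.1913, 0.0213]
tool_rot: [3.141, -0.0, -0.003]
contact_force: [2.9, -1.6, 0.8]
opening: 0.048
```

Emit:
move_arm:
  deltas:
    - {"x": 0, "y": 0, "z": 0, "wx": 0, "wy": 0, "wz": 0, "hand": 0.6}
    - {"x": 0, "y": 0, "z": 0, "wx": 0, "wy": 0, "wz": 0, "hand": 0.75}
    - {"x": 0, "y": 0, "z": 0, "wx": 0, "wy": 0, "wz": 0, "hand": 0.75}
    - {"x": 0, "y": 0, "z": 0, "wx": 0, "wy": 0, "wz": 0, "hand": 0.75}

```text
time: 18.55
tool_pos: [0.6255, 0.1915, 0.0211]
tool_rot: [3.142, 0.001, -0.003]
contact_force: [-0.1, -0.2, 0.9]
opening: 0.0688
```

Emit:
move_arm:
  deltas:
    - {"x": 0, "y": 0, "z": -0.01, "wx": 0, "wy": 0, "wz": 0, "hand": 0.75}
    - {"x": 0, "y": 0, "z": -0.03, "wx": 0, "wy": 0, "wz": 0, "hand": 0.75}
    - {"x": 0, "y": 0, "z": -0.07, "wx": 0, "wy": 0, "wz": 0, "hand": 0.75}
    - {"x": 0, "y": 0, "z": -0.12, "wx": 0, "wy": 0, "wz": 0, "hand": 0.75}
    - {"x": -0.02, "y": 0, "z": -0.16, "wx": 0, "wy": 0, "wz": 0, "hand": 0.75}
    - {"x": -0.04, "y": 0, "z": -0.16, "wx": 0, "wy": 0, "wz": 0, "hand": 0.75}
    - {"x": -0.04, "y": 0, "z": -0.16, "wx": 0, "wy": 0, "wz": 0, "hand": 0.75}
    - {"x": -0.04, "y": 0, "z": -0.16, "wx": 0, "wy": 0, "wz": 0, "hand": 0.75}

```text
time: 19.55
tool_pos: [0.5861, 0.1914, 0.1812]
tool_rot: [3.141, -0.0, -0.003]
contact_force: [-0.4, 0.4, 0.2]
opening: 0.0689
```

```bash
python3 - <<'E'
from h import *
im,p=shot('wrist','w5.png')
s=monitor.observe();print(s['tool_pos'],s['time'],s['contact_force'])
cv2.imwrite('pics/c5.png',cv2.resize(im[0:260,210:400],None,fx=2.2,fy=2.2,interpolation=cv2.INTER_CUBIC))
E
```

```text
[0.58623086 0.19140525 0.18088966] 19.6 [0.11781738 0.08191708 0.11238708]
```

View pics/c5.png

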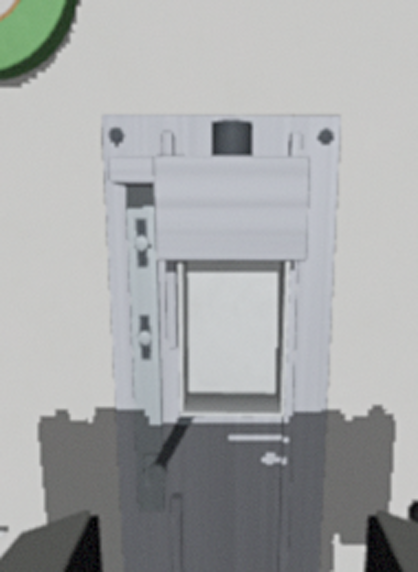

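The tray lies flat under the hood. Its rear rim is at v≈415 in the crop, and the pawl has sprung in behind it from (155,465) to (190,420). The gripper is clear, so I'm handing in.

```bash
python3 -c "
from cell import robot
print(robot.hand_in())"
```

```text
the job is handed in; nothing more can be done
None
```

The tray is latched in the guide and the job is handed in, at about 20 s of the 70 s allowed; no verdict was reported.

- **Set down:** I gripped the tray across its 48 mm width and placed it at about x = -85 mm in the guide. I put it down too hard at first (about 7 N downward), so I raised it slightly before sliding.
- **Slide and click:** I slid it in with about 4 N or less of push at each reading. The click showed as the side force dropping from about -4 N to about 0, with a 0.5 mm sideways shift, at TCP x = 0.631 m. I stopped there, before any sign of the end stop.
- **Tug:** I pulled it back in small steps to a measured 9.1 N, slightly under the 10 N asked. The catch held, so I eased off and let go.
- **Last checks:** The final wrist picture shows the tray flat under the hood with the pawl sprung in behind its rear end. The measured force on the gripper was about 0 N. I could not read the plunger and catch values, so the latching rests on the force readings and that picture. I did not look again at the bystanders after the job; nothing I felt suggested touching them.

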